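Set the dust-extraction levers for the sander

ROBOT

A 7-joint arm with a two-finger parallel gripper is mounted at the origin on the work surface. World frame = base frame: x ahead of the robot, y to its left, z up, the work surface at z = 0. Lengths are in m, angles in rad, forces in N, time in s.
With the tool pointing down it reaches from about 0.4 to 0.85 m from the base axis. Payload 10.4 kg.
Tool frame: the origin (TCP) lies on the centre line of the jaws, within the pads' length; the fingertips stand 22 mm ahead of it and the grasp point (between the pads) lies 3 mm ahead of it (arm.nose_length is the z of the fingertips in the tool frame, in m); z points along the fingers, y is the line along which they close (so a half turn about z gives the same grasp; the last joint's range is limited). The gripper opens to 85 mm and grips with 20 to 120 N. Pads are 22 mm wide; open, the fingers measure 114 mm over their backs; the gripper's body (76 mm by 85 mm) begins 54 mm behind the grasp point. The pads swing forward as they close: fully open they stand 13 mm farther back than shut.
Start: joints at [1.159, 0.332, -0.065, 1.46, 0.022, 1.35, -0.088], TCP at [0.237, -0.578, 0.253] pointing down, gripper open.
Joint ranges: [-2.6, 2.6], [-0.5, 2.12], [-1.47, 1.34], [0.16, 2.42], [-1.27, 4.41], [0.06, 2.06], [-2.6, 2.6]. Speed limits (rad/s): [2.22, 2.22, 2.79, 2.79, 3.14, 3.14, 3.14].

INTERFACE

Orientations are given as a 3x3 rotation matrix whose columns are the frame's x, y, z axes.
In Python, from station import arm gives the robot as it stands.
- The arm moves only by the tool apply_moves, never from a script. Its argument "targets" is one flat list of numbers, 6 for each row, row after row: the shift along the tool's x, y, z scaled (see below), then the turn, a rotation vector about the tool's x, y, z scaled (see below). In form: [x, y, z, wx, wy, wz, x, y, z, wx, wy, wz, ...]. A call has 1 to 8 rows; each row is the pose to reach, as a shift and turn from the pose commanded when the call began, along the tool's axes at that moment, turning the shorter way round; what a row does not reach only later rows make up. The controller multiplies each number of a shift by 100 mm and each number of a turn by 2 pi rad. A row lasts 1/12 s, in which the tool goes at most 41.7 mm and 7.16 degrees, less where a joint would pass 70% of its speed; a pose out of reach is approached as far as the arm can. A call with a number of a shift or a turn outside -1 to 1 is refused whole. A call with a gripper value outside its range is refused whole. "hand" is the opening, from -1 (shut) to 1 (fully open), set as the call begins (left out, the last holds). The fingers move at their own pace and stop on an object; "newtons" is the grip in N (left out, the last holds). Time passes only in rows, so rows that repeat a pose let the fingers close. It gives the time, the measured TCP pose, the force, the opening and the grip force at its end, in the units of the state.
- arm.state(): the state, without advancing time (a new reading comes with each control period).
- arm.get_image(name): name is "side" or "top" or "wrist"; returns a dict with "image" (480x640x3 uint8, blue, green, red), "range_z" (480x640 float32, m along the optical axis (not along the pixel's ray), 0 where there is no reading), "K" (3x3 intrinsics, pixels), "xyz" and "rotation" of the camera in the world; the wrist camera has in their place "tool_from_camera" (4x4, takes a point from camera to tool coordinates, whose origin is the TCP and whose axes are the flange's). Camera axes: x right, y up, looking along -z (the intrinsics and any distortion apply to the point x, -y, -z); pixel columns grow to the right and rows downward; lengths in m; the calibration is good to about 2 mm. A picture is of the moment at which its call begins: read the wrist's pose just before it.
- arm.finish_job(): hands the job in; it is judged then, once.
The state is a dict: "t": time; "joint_positions": joint angles; "joint_velocities": joint speeds; "effort": joint torques, N m; "tool_pos": TCP position; "orientation": TCP orientation; "force": force on the tool from outside, world axes, zero at the start; "torque": the same for the moment, N m; "gripper_width": finger opening in m; "grip_force": force on a finger pad.
Only numpy, scipy, OpenCV 4.12 (cv2) and the standard library are available. Lean on these libraries where they do the work, as an engineer would, in place of code of your own. Each camera call takes 0.05 s, during which the arm holds its last target. There are 200 camera calls.

TASK

Sanding is next: shut the saw's dust branch by moving the blue lever fully upright against its stop, and open the sander's branch by pulling the yellow lever down from upright until it lines up with the red flag beside it. Leave both levers standing there; do not shift the flag, do not push on the clear guards over the levers, and leave the other things on the bench where they are.

Things in the scene. Friction and masses are not known exactly. Their poses are not given: they have to be found in the camera images.
- yellow_unit: The sander's unit, with yellow grip, yellow guard rim and the red flag. Grey damper box bolted to the bench. Origin: on the bench below the lever axle; x points away from the robot, y left, z up. Box: x -80 to +120 mm, y -65 to +65, 45 tall; rear spigot, 76 diameter, to x +190. Axle along y at z 60; bearing blocks beside it reach z 80.
- blue_unit: The saw's unit, with blue grip and blue guard rim, no flag. Grey damper box bolted to the bench. Origin: on the bench below the lever axle; x points away from the robot, y left, z up. Box: x -80 to +120 mm, y -65 to +65, 45 tall; rear spigot, 76 diameter, to x +190. Axle along y at z 60; bearing blocks beside it reach z 80.
- yellow_lever (a joint): Yellow lever angle, rad: 0 = leaning 1.2 rad from upright towards the robot (-x of its unit), 1.2 = upright at its stop (shut, under the guard). It turns about the axle (unit's y, z 60 mm). Flat steel bar with a round yellow grip, 28 mm diameter, 82 to 140 mm from the axle. Friction (0.3 N m, 2.5 N at the grip) holds it where it is left.
- blue_lever (a joint): Blue lever angle, rad: 0 = leaning 1.2 rad from upright towards the robot (-x of its unit), 1.2 = upright at its stop (shut, under the guard). It turns about the axle (unit's y, z 60 mm). Flat steel bar with a round blue grip, 28 mm diameter, 82 to 140 mm from the axle. Friction (0.3 N m, 2.5 N at the grip) holds it where it is left.
- flag (a joint): Red flag angle, rad, about the yellow lever's axle in the same measure: the yellow lever is lined up when its value equals this one. A stiff red pointer on the unit's +y side by a white sector plate; its tab (6 mm thick) lies 33 to 55 mm left of the lever's plane, 55 to 85 mm from the axle. It must stay where it is set.
- yellow_grip (a point): Middle of the yellow grip, on the lever's centre line 120 mm from the axle; z points along the lever away from the axle, y is the unit's y.
- blue_grip (a point): Middle of the blue grip, on the lever's centre line 120 mm from the axle; z points along the lever away from the axle, y is the unit's y.
- flag_tip (a point): Outer end of the red flag, 85 mm from the axle and 44 mm to the left of the lever's plane; z points along the flag away from the axle.
- yellow_guard: Clear guard plate with a yellow front rim over the lever, same origin and axes as yellow_unit: x -12 to +115 mm, y -84 to +84, underside z 297, top 309, on two thin posts at x +100, y +-70. Do not push on it. An upright lever below it can only be gripped with the tool tilted about 30 to 45 degrees, coming from the robot's side.
- blue_guard: Clear guard plate with a blue front rim over the lever, same origin and axes as blue_unit: x -12 to +115 mm, y -84 to +84, underside z 297, top 309, on two thin posts at x +100, y +-70. Do not push on it. An upright lever below it can only be gripped with the tool tilted about 30 to 45 degrees, coming from the robot's side.
- glue: Bystander, leave it alone (sizes in mm): White glue bottle, 56 diameter, 170 tall, between the two units; origin under its centre.
- sanding_block: Bystander, leave it alone (sizes in mm): Cork sanding block, 110 x 65 x 40 tall, in front of the units; origin under its centre.
- skate_wheel: Bystander, leave it alone (sizes in mm): Green skateboard wheel lying flat, 54 diameter, 34 tall; origin under its centre.
- tape_roll: Bystander, leave it alone (sizes in mm): Roll of green tape lying flat, 100 outside, 25 tall; origin under its centre.
- screwdriver: Bystander, leave it alone (sizes in mm): Screwdriver with red handle, 200 long, lying on the right; origin under it.
- hammer: Bystander, leave it alone (sizes in mm): Hammer, 280 long, lying on the left; origin under it.
- spray_can: Bystander, leave it alone (sizes in mm): Red spray can, 66 diameter, 190 tall, on the left; origin under its centre.

How it is judged:
By the outcome, as a careful person would: the job done as asked, in the order asked, and still so for the second after the job is handed in, with the robot touching nothing.
It also fails if it takes over 61 s, if anything falls off the work surface, if the arm or the gripper's body presses on something with over 40 N, if the wrist force passes 120 N, or if a joint passes its speed limit or range.

## Working session

There is one attempt and no reset: what is moved stays moved. The work goes in short steps, Python scripts to look and compute and a tool call to move; the robot and the scene stay as the last step left them, time stands still between calls to the robot, and variables do not carry over. Pictures are saved under pics/ and viewed, at most 10 in all, crops included, and the job is handed in when it is done.

Besides the shell and the picture viewer there is one more tool, called after "Request:" by a JSON object that holds its "api" and its "payload", one argument or row to a line. apply_moves: Moves the arm, as the interface text tells. Shifts and turns lie within -1 to 1; 1 stands for 100 mm of shift or 2 pi rad of turn. Its arguments: {"type":"object","properties":{"targets":{"type":"array","items":{"type":"number"}},"hand":{"type":"number"},"newtons":{"type":"number"}},"required":["targets"]}

```bash
ls; mkdir -p pics
cat > h.py <<'E'
import numpy as np, cv2
from station import arm
def cloud(d):
    K=d["K"];z=d["range_z"];v,u=np.mgrid[:480,:640]
    P=np.stack([(u-K[0,2])/K[0,0]*z,-(v-K[1,2])/K[1,1]*z,-z],-1)
    return P@np.array(d["rotation"]).T+np.array(d["xyz"])
E
python3 - <<'E'
from h import *
s=arm.state();print(s["t"],s["tool_pos"],s["orientation"],s["gripper_width"])
for n in("side","top"):
    d=arm.get_image(n);cv2.imwrite(f"pics/{n}.png",d["image"]);np.savez(f"{n}.npz",**d)
    print(n,d["K"],d["xyz"],d["rotation"],d.keys())
E
```

```text
pics
0.0 [ 0.23677197 -0.57802498  0.25249611] [[ 9.25370199e-01  3.79064101e-01 -6.34520277e-04]
 [ 3.79064624e-01 -9.25369231e-01  1.34050534e-03]
 [-7.90280910e-05 -1.48098788e-03 -9.99998900e-01]] 0.08535198153210873
side [[583.23870201   0.         327.59443314]
 [  0.         583.23870201 249.03957057]
 [  0.           0.           1.        ]] [0.37096528 0.93367606 1.20715943] [[-0.9882038   0.11417127 -0.10206942]
 [-0.15306532 -0.7577701   0.63431497]
 [-0.00492461  0.64245576  0.76630696]] dict_keys(['image', 'range_z', 'K', 'xyz', 'rotation'])
top [[434.59875423   0.         316.67106514]
 [  0.         434.59875423 241.60999553]
 [  0.           0.           1.        ]] [ 4.16484532e-01 -3.50468653e-04  1.09597211e+00] [[ 2.91344532e-02  9.94591835e-01 -9.96908483e-02]
 [-9.99569715e-01  2.93283764e-02  4.79949652e-04]
 [ 3.40112473e-03  9.96339698e-02  9.95018344e-01]] dict_keys(['image', 'range_z', 'K', 'xyz', 'rotation'])
```

View pics/side.png

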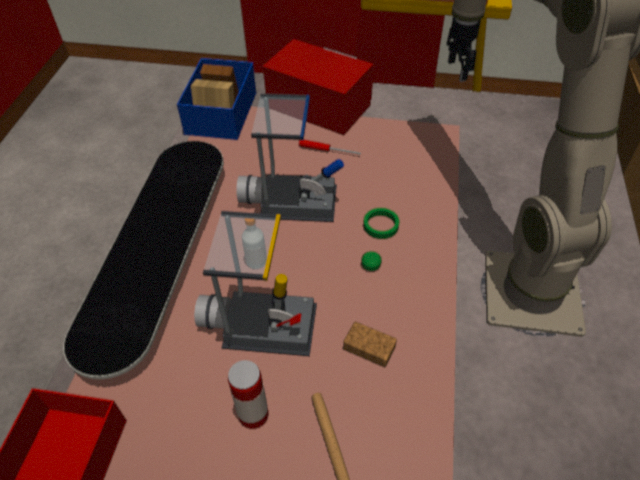

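View pics/top.png

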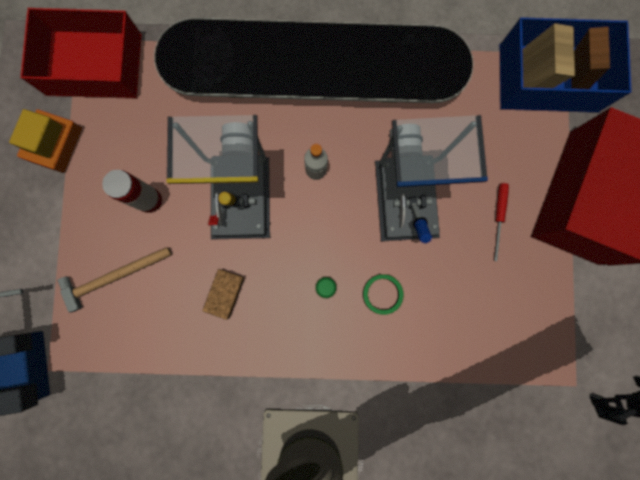

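The side view shows the yellow grip at (280,286), the flag at (288,322) and the blue grip at (333,168). In the top view they are at (227,199), (214,220) and (424,230), and the rims are the yellow line at (168–257,180) and the blue line at (397–486,182).

Run:
```python
from h import *
for n in("side","top"):
    d=dict(np.load(f"{n}.npz"));P=cloud(d);h=cv2.cvtColor(d["image"],cv2.COLOR_BGR2HSV)
    for c,lo,hi in(("yel",20,32),("blue",105,125),("red",0,6)):
        m=cv2.inRange(h,(lo,130,60),(hi,255,255))
        k,lab,st,ce=cv2.connectedComponentsWithStats(m)
        for i in range(1,k):
            if st[i,4]<15: continue
            q=P[(lab==i)&(d["range_z"]>0)]
            if len(q)<5: continue
            md=np.median(q,0)
            if not(.3<md[0]<.85 and abs(md[1])<.45 and md[2]>.02):continue
            a=q[:,:2]-md[:2]
            print(n,c,st[i],ce[i].round(1),"med",md.round(3),"p2",np.percentile(q,3,0).round(3),"p98",np.percentile(q,97,0).round(3))
            if st[i,2]>60 or n=="side" and st[i,3]>30:
                w=q[q[:,2]>.27]; 
                if len(w)>20: vx,vy,x0,y0=cv2.fitLine(w[:,:2].astype(np.float32),cv2.DIST_HUBER,0,.01,.01).ravel();print("  line",vx,vy,x0,y0, w[:,1].min(),w[:,1].max())
    # box tops
    t=P[(P[...,2]>.04)&(P[...,2]<.05)&(P[...,0]>.4)&(P[...,0]<.8)]
    for s in(1,-1):
        q=t[(t[:,1]*s>.08)&(t[:,1]*s<.34)]
        r=cv2.minAreaRect(q[:,:2].astype(np.float32));print(n,"box",s,len(q),r)
```

```text
side yel [262 214  19  66 294] [271.3 246.2] med [0.604 0.201 0.309] p2 [0.598 0.112 0.302] p98 [0.613 0.278 0.312]
  line 0.050594013 -0.9987193 0.6040942 0.2004231 0.11030453430724607 0.28034957859258414
side yel [274 274  13  23 233] [280.  285.1] med [0.594 0.205 0.188] p2 [0.583 0.186 0.15 ] p98 [0.607 0.21  0.201]
side blue [300  95   9  42  99] [304.8 114.6] med [ 0.614 -0.234  0.31 ] p2 [ 0.606 -0.307  0.306] p98 [ 0.622 -0.154  0.312]
  line 0.08871828 -0.99605674 0.61375517 -0.2338982 -0.3133699686167518 -0.15030137291296952
side blue [323 160  20  16 164] [332.7 167.3] med [ 0.542 -0.228  0.148] p2 [ 0.52  -0.242  0.126] p98 [ 0.567 -0.221  0.166]
side red [277 313  24  14 123] [291.6 320. ] med [0.563 0.235 0.106] p2 [0.547 0.222 0.062] p98 [0.601 0.249 0.119]
side box 1 3319 ((0.6011333465576172, 0.19722282886505127), (0.4010636806488037, 0.13397765159606934), 2.3228678703308105)
side box -1 1707 ((0.6712310910224915, -0.2229577600955963), (0.26020321249961853, 0.1384911984205246), 4.328128337860107)
top yel [167 176  92   7 473] [215.2 179.8] med [0.605 0.187 0.308] p2 
[... 362 characters left out ...]
151  0.31 ]
  line 0.08848329 -0.99607766 0.6136386 -0.22147772 -0.3105032036838137 -0.1458241890331945
top blue [416 220  16  22 222] [423.3 230.8] med [ 0.541 -0.234  0.154] p2 [ 0.521 -0.246  0.132] p98 [ 0.566 -0.224  0.164]
top red [116 188  16  13  36] [124.6 195.6] med [0.593 0.411 0.178] p2 [0.587 0.399 0.167] p98 [0.609 0.431 0.182]
top red [208 215  10  10  78] [212.8 220.2] med [0.558 0.238 0.112] p2 [0.548 0.228 0.1  ] p98 [0.569 0.248 0.119]
top box 1 2343 ((0.566520631313324, 0.19564083218574524), (0.32965564727783203, 0.12890110909938812), 2.472670316696167)
top box -1 2133 ((0.673026978969574, -0.2237914800643921), (0.2594849467277527, 0.13050787150859833), 5.101618766784668)
```

Run:
```python
import cv2,numpy as np
a=cv2.imread("pics/side.png")[235:365,185:335];b=cv2.imread("pics/top.png")[110:250,155:285]
a=cv2.resize(a,(400,346),interpolation=cv2.INTER_CUBIC);b=cv2.resize(b,(321,346),interpolation=cv2.INTER_CUBIC)
cv2.imwrite("pics/c1.png",np.hstack([a,b]))
```

```text
(no output)
```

View pics/c1.png

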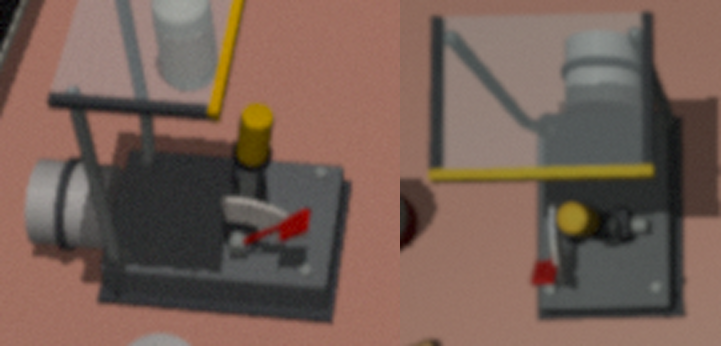

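Run:
```python
from h import *
for nm,o,yaw in(("Y",(.613,.195),.047),("B",(.6225,-.2295),.0886)):
    c,s=np.cos(yaw),np.sin(yaw);R=np.array([[c,-s],[s,c]])
    for n in("side","top"):
        d=dict(np.load(f"{n}.npz"));P=cloud(d);L=P.copy();L[...,:2]=(P[...,:2]-o)@R
        ok=(d["range_z"]>0)&(abs(L[...,0])<.25)&(abs(L[...,1])<.12)
        Q=L[ok]; b=Q[(Q[:,2]>.036)&(Q[:,2]<.054)]
        # x-front edge for interior y; y edges for front part x
        f=b[abs(b[:,1])<.05]; print(nm,n,"front x",np.percentile(f[:,0],[.5,1,2]).round(4))
        e=b[(b[:,0]<-.02)&(b[:,0]>-.1)];print("   y edges",np.percentile(e[:,1],[.5,1,2,98,99,99.5]).round(4), "z",np.median(b[:,2]))
        r=Q[(Q[:,2]>.285)&(Q[:,2]<.325)]; print("   guard x",np.percentile(r[:,0],[1,99]).round(4),"y",np.percentile(r[:,1],[1,99]).round(4),len(r), "z med",np.median(r[:,2]))
        a=Q[(Q[:,2]>.058)&(Q[:,2]<.095)&(abs(Q[:,1])<.06)&(Q[:,0]<.05)]
        print("   z>58 x",np.percentile(a[:,0],[2,50,98]).round(4))
        g=Q[(Q[:,2]>.14)&(Q[:,2]<.21)&(abs(Q[:,1])<.03)]
        print("   grip",np.median(g,0).round(4),np.percentile(g,3,0).round(4),np.percentile(g,97,0).round(4))
```

```text
Y side front x [-0.2468 -0.2442 -0.2391]
   y edges [-0.0622 -0.0609 -0.0597  0.0664  0.067   0.0672] z 0.0442459531206989
   guard x [-0.0121  0.1134] y [-0.0818  0.086 ] 4167 z med 0.30640497567904845
   z>58 x [-0.0548 -0.0066  0.0137]
   grip [-0.0176  0.0106  0.1787] [-0.0308 -0.0068  0.1414] [0.0011 0.0167 0.2011]
Y top front x [-0.2489 -0.2466 -0.2421]
   y edges [-0.0615 -0.0611 -0.0608  0.0632  0.0651  0.0658] z 0.04321660930604865
   guard x [-0.0113  0.1147] y [-0.0809  0.0849] 6118 z med 0.3055005714914584
   z>58 x [-0.0565 -0.0048  0.0149]
   grip [-0.0186 -0.0027  0.1948] [-0.0304 -0.0116  0.1414] [0.0009 0.0126 0.2002]
B side front x [-0.0801 -0.0791 -0.0775]
   y edges [-0.0591 -0.0571 -0.0553  0.0668  0.0683  0.0687] z 0.045021712192197194
   guard x [-0.0122  0.1134] y [-0.084   0.0857] 2315 z med 0.3064967828909376
   z>58 x [-0.0573 -0.0104  0.0125]
   grip [-0.0886  0.0075  0.1529] [-0.1062 -0.0089  0.141 ] [-0.0665  0.0152  0.1659]
B top front x [-0.0786 -0.0779 -0.0771]
   y edges [-0.0624 -0.0619 -0.061   0.0649  0.0657  0.0659] z 0.04401509138117665
   guard x [-0.0109  0.1148] y [-0.0816  0.0845] 6094 z med 0.3052545633860607
   z>58 x [-0.0533 -0.0032  0.0147]
   grip [-0.0883  0.0032  0.155 ] [-0.1052 -0.0097  0.1413] [-0.0664  0.0143  0.1645]
```

```bash
cat >> h.py <<'E'
U={"Y":(np.array([.613,.197,.06]),.047),"B":(np.array([.6225,-.2285,.06]),.0886)}
def Rz(a):return np.array([[np.cos(a),-np.sin(a),0],[np.sin(a),np.cos(a),0],[0,0,1]])
def loc(P,u):return (P-U[u][0])@Rz(U[u][1])
def toolR(u,tilt):
    c,s=np.cos(tilt),np.sin(tilt);return Rz(U[u][1])@np.array([[c,0,s],[0,-1,0],[s,0,-c]])
def plan(u,r,lean,tilt,back=0,side=0):
    """pose with grasp point at lever radius r and lean; back = retreat along tool z"""
    R=toolR(u,tilt);p=U[u][0]+Rz(U[u][1])@np.array([-r*np.sin(lean),side,r*np.cos(lean)])-R[:,2]*(.003+back)
    return p,R
def rel(p,R,s=None):
    from scipy.spatial.transform import Rotation as Ro
    s=s or arm.state();R0=np.array(s["orientation"])
    return np.r_[R0.T@(p-s["tool_pos"])/.1,Ro.from_matrix(R0.T@R).as_rotvec()/2/np.pi].round(4)
def angles(n,d=None,show=True):
    d=d or arm.get_image(n);P=cloud(d);h=cv2.cvtColor(d["image"],cv2.COLOR_BGR2HSV);out={}
    for nm,u,lo,hi,yr,rr in(("Y","Y",20,32,(-.03,.03),(.085,.15)),("B","B",105,125,(-.03,.03),(.085,.15)),("flag","Y",0,6,(.028,.06),(.05,.09))):
        L=loc(P,u);r=np.hypot(L[...,0],L[...,2])
        m=(cv2.inRange(h,(lo,130,50),(hi,255,255))>0)&(d["range_z"]>0)&(L[...,1]>yr[0])&(L[...,1]<yr[1])&(r>rr[0])&(r<rr[1])
        q=L[m]; a=np.arctan2(-q[:,0],q[:,2])
        if len(q):print(n,nm,len(q),"lean pct5/50/95",np.percentile(a,[5,50,95]).round(3),"y",np.percentile(q[:,1],[5,95]).round(4),"r",np.percentile(r[m],[5,95]).round(4))
E
python3 - <<'E'
from h import *
for n in("side","top"): angles(n,dict(np.load(f"{n}.npz")))
print(arm.state()["t"],rel(*plan("B",.118,.8,.7,.1)))
E
```

```text
side Y 236 lean pct5/50/95 [0.061 0.15  0.236] y [-0.0082  0.013 ] r [0.0921 0.1425]
side B 166 lean pct5/50/95 [0.658 0.734 0.823] y [-0.0046  0.0141] r [0.0902 0.1414]
side flag 89 lean pct5/50/95 [0.78  0.811 0.849] y [0.0339 0.0539] r [0.0545 0.086 ]
top Y 150 lean pct5/50/95 [0.061 0.146 0.225] y [-0.0124  0.01  ] r [0.1272 0.1413]
top B 238 lean pct5/50/95 [0.657 0.71  0.811] y [-0.0086  0.0119] r [0.0911 0.1395]
top flag 78 lean pct5/50/95 [0.782 0.81  0.857] y [0.0345 0.0528] r [0.0603 0.0841]
0.1 [ 3.4517 -2.2189  0.3189 -0.0169  0.1106  0.0457]
```

Request:
{"api": "apply_moves", "payload": {
  "targets": [0.3,-1,-0.5,0,0,0,0.3,-1,-0.5,0,0,0,0.3,-1,-0.5,0,0,0,0.9,-1,-0.5,0,0,0.045,0.9,-1,-0.5,0,0,0.045],
  "hand": 1,
  "newtons": 60
}}

```text
t: 0.52
tool_pos: [0.2838, -0.45, 0.3049]
orientation: [[0.989, 0.148, 0.002], [0.148, -0.989, -0.002], [0.002, 0.002, -1.0]]
force: [1.0, -0.1, -0.3]
gripper_width: 0.0853
grip_force: 0.0
```

Run:
```python
from h import *
print(rel(*plan("B",.118,.79,.7,.1)))
```

```text
[ 2.1771 -1.7817  0.8304 -0.003   0.1111  0.0093]
```

Request:
{"api": "apply_moves", "payload": {
  "targets": [0.9,-1,0.2,0,0.05,0.005,0.9,-1,0.2,0,0.05,0.005,0.9,-1,0.2,0,0.05,0.005,0.9,-1,0.2,0,0.111,0.01,0.9,-1,0.2,0,0.111,0.01,0.9,-1,0.2,0,0.111,0.01,0.9,-1,0.2,0,0.111,0.01]
}}

```text
t: 1.1
tool_pos: [0.3535, -0.3395, 0.2816]
orientation: [[0.761, 0.089, 0.642], [0.053, -0.996, 0.076], [0.646, -0.024, -0.763]]
force: [-0.8, -0.5, -0.8]
gripper_width: 0.0852
grip_force: 0.0
```

Run:
```python
from h import *
print(rel(*plan("B",.118,.79,.7,.1)))
```

```text
[ 5.7440e-01 -8.5250e-01  1.2963e+00 -3.0000e-03 -5.0000e-04 -2.3000e-03]
```

Request:
{"api": "apply_moves", "payload": {
  "targets": [0.57,-0.85,0.3,0,0,0,0.57,-0.85,0.3,0,0,0,0.57,-0.85,0.3,-0.003,0,-0.002,0.57,-0.85,0.3,-0.003,0,-0.002]
}}

```text
t: 1.43
tool_pos: [0.4132, -0.2441, 0.2996]
orientation: [[0.764, 0.1, 0.637], [0.08, -0.995, 0.06], [0.64, 0.005, -0.768]]
force: [0.3, -0.3, 0.3]
gripper_width: 0.0852
grip_force: 0.0
```

Run:
```python
from h import *
s=arm.state();d=arm.get_image("wrist");cv2.imwrite("pics/w1.png",d["image"])
T=np.array(s["orientation"])@d["tool_from_camera"][:3,:3];d["rotation"]=T
d["xyz"]=np.array(s["orientation"])@d["tool_from_camera"][:3,3]+s["tool_pos"]
angles("wrist",d)
print(rel(*plan("B",.118,.79,.7,.0)))
```

```text
wrist B 1413 lean pct5/50/95 [0.649 0.73  0.845] y [-0.0116  0.0095] r [0.0962 0.1405]
[-2.1100e-02  1.4400e-02  1.9858e+00 -4.0000e-04  9.0000e-04  1.5000e-03]
```

View pics/w1.png

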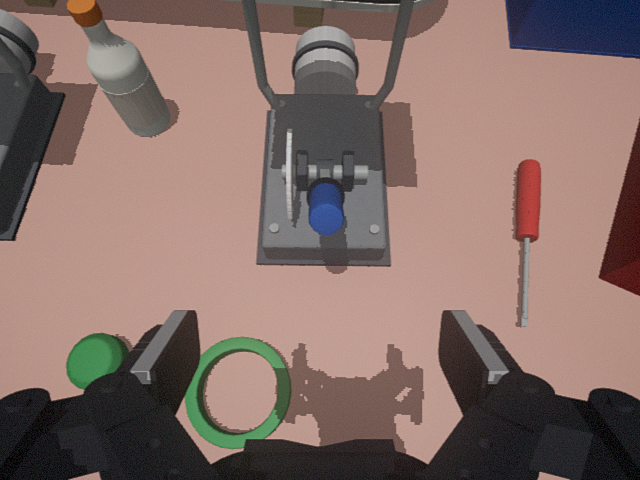

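The wrist view shows the blue grip at (326,207), centred between the open jaws, with a clear approach.

Request:
{"api": "apply_moves", "payload": {
  "targets": [0,0,1,0,0,0,0,0,1,0,0,0,0,0,1,0,0,0,0,0,1,0,0,0]
}}

```text
t: 1.82
tool_pos: [0.4752, -0.2413, 0.2183]
orientation: [[0.767, 0.095, 0.635], [0.072, -0.995, 0.063], [0.638, -0.003, -0.77]]
force: [-0.5, -0.5, 0.0]
gripper_width: 0.0851
grip_force: 0.0
```

Request:
{"api": "apply_moves", "payload": {
  "targets": [0,0,0.4,0,0,0,0,0,0.7,0,0,0,0,0,0.95,0,0,0,0,0,0.95,0,0,0]
}}

```text
t: 2.15
tool_pos: [0.5361, -0.2365, 0.1463]
orientation: [[0.765, 0.094, 0.637], [0.071, -0.996, 0.062], [0.64, -0.002, -0.769]]
force: [-1.8, 1.0, -0.4]
gripper_width: 0.0855
grip_force: 0.0
```

Request:
{"api": "apply_moves", "payload": {
  "targets": [0,0,0,0,0,0,0,0,0,0,0,0,0,0,0,0,0,0,0,0,0,0,0,0,0,0,0,0,0,0,0,0,0,0,0,0,0,0,0,0,0,0,0,0,0,0,0,0],
  "hand": -1,
  "newtons": 50
}}

```text
t: 2.82
tool_pos: [0.5351, -0.238, 0.1504]
orientation: [[0.763, 0.092, 0.64], [0.072, -0.996, 0.057], [0.643, 0.002, -0.766]]
force: [-11.2, 2.4, 11.2]
gripper_width: 0.027
grip_force: 48.1
```

Run:
```python
from h import *
s=arm.state();g=loc(np.array(s["tool_pos"])+.003*np.array(s["orientation"])[:,2],"B");lean=np.arctan2(-g[0],g[2]);r=np.hypot(g[0],g[2]);print(s["t"],g,r,lean)
for a in (.6,.4,.2,.1,0,-.03): print(a,rel(*plan("B",r,a,.7,0,g[1])))
```

```text
2.8167 [-0.0859724  -0.00171802  0.0881159 ] 0.12310834522196443 0.7730860389873522
0.6 [ 2.127e-01  9.000e-04  2.400e-03 -1.000e-04  3.000e-04  7.000e-04]
0.4 [ 4.537e-01  2.000e-03  5.080e-02 -1.000e-04  3.000e-04  7.000e-04]
0.2 [ 6.803e-01  3.000e-03  1.460e-01 -1.000e-04  3.000e-04  7.000e-04]
0.1 [ 7.854e-01  3.500e-03  2.101e-01 -1.000e-04  3.000e-04  7.000e-04]
0 [ 8.835e-01  4.000e-03  2.844e-01 -1.000e-04  3.000e-04  7.000e-04]
-0.03 [ 9.114e-01  4.100e-03  3.086e-01 -1.000e-04  3.000e-04  7.000e-04]
```

Request:
{"api": "apply_moves", "payload": {
  "targets": [0.1,0,-0.04,0,0,0,0.21,0,-0.04,0,0,0,0.33,0,-0.02,0,0,0,0.45,0,0.01,0,0,0,0.57,0,0.055,0,0,0,0.68,0,0.105,0,0,0]
}}

```text
t: 3.32
tool_pos: [0.5935, -0.2327, 0.1852]
orientation: [[0.764, 0.092, 0.639], [0.072, -0.996, 0.057], [0.641, 0.002, -0.767]]
force: [-5.9, 0.5, 0.8]
gripper_width: 0.0266
grip_force: 56.6
```

Run:
```python
from h import *
s=arm.state();g=loc(np.array(s["tool_pos"])+.003*np.array(s["orientation"])[:,2],"B");lean=np.arctan2(-g[0],g[2]);r=np.hypot(g[0],g[2]);print(s["t"],g,r,lean)
for a in (.1,0,-.03): print(a,rel(*plan("B",r,a,.7,0,g[1])))
```

```text
3.3167 [-0.0273692  -0.00159065  0.12293558] 0.1259453444027374 0.21905786751797254
0.1 [ 1.287e-01  5.000e-04  7.660e-02 -1.000e-04  6.000e-04  6.000e-04]
0 [ 2.292e-01  9.000e-04  1.524e-01 -1.000e-04  6.000e-04  6.000e-04]
-0.03 [ 2.578e-01  1.000e-03  1.771e-01 -1.000e-04  6.000e-04  6.000e-04]
```

Request:
{"api": "apply_moves", "payload": {
  "targets": [0.07,0,0.045,0,0,0,0.13,0,0.09,0,0,0,0.19,0,0.13,0,0,0,0.23,0,0.16,0,0,0,0.255,0,0.18,0,0,0,0.255,0,0.18,0,0,0]
}}

```text
t: 3.82
tool_pos: [0.6251, -0.2298, 0.188]
orientation: [[0.763, 0.092, 0.64], [0.072, -0.996, 0.057], [0.642, 0.002, -0.766]]
force: [-0.2, -1.7, 1.7]
gripper_width: 0.0263
grip_force: 55.9
```

Run:
```python
from h import *
s=arm.state();g=loc(np.array(s["tool_pos"])+.003*np.array(s["orientation"])[:,2],"B");lean=np.arctan2(-g[0],g[2]);r=np.hypot(g[0],g[2]);print(s["t"],g,r,lean)
R=np.array(s["orientation"]);print("world +x 10mm in tool",R.T@(Rz(U["B"][1])[:,0])*.1)
angles("side");angles("top")
```

```text
3.8167 [ 0.00440404 -0.00157311  0.12570919] 0.12578631109079896 -0.03501925987822127
world +x 10mm in tool [0.07663945 0.00031082 0.06423626]
side Y 238 lean pct5/50/95 [0.06  0.15  0.239] y [-0.0086  0.0137] r [0.0919 0.1419]
side B 70 lean pct5/50/95 [0.    0.088 0.178] y [-0.0104  0.0145] r [0.0899 0.1415]
side flag 82 lean pct5/50/95 [0.782 0.814 0.851] y [0.0336 0.0535] r [0.0559 0.0859]
top Y 156 lean pct5/50/95 [0.057 0.147 0.226] y [-0.0125  0.0094] r [0.12   0.1416]
top B 72 lean pct5/50/95 [-0.009  0.038  0.111] y [-0.0136  0.0067] r [0.1358 0.1412]
top flag 79 lean pct5/50/95 [0.78  0.813 0.852] y [0.0345 0.0529] r [0.0599 0.0853]
```

Request:
{"api": "apply_moves", "payload": {
  "targets": [0.04,0,0.032,0,0,0,0.08,0,0.064,0,0,0,0.08,0,0.064,0,0,0]
}}

```text
t: 4.17
tool_pos: [0.6347, -0.229, 0.1876]
orientation: [[0.764, 0.092, 0.639], [0.071, -0.996, 0.057], [0.641, 0.002, -0.767]]
force: [-4.9, -2.5, 2.8]
gripper_width: 0.0267
grip_force: 56.6
```

Request:
{"api": "apply_moves", "payload": {
  "targets": [0.04,0,0.032,0,0,0,0.08,0,0.064,0,0,0,0.08,0,0.064,0,0,0]
}}

```text
t: 4.42
tool_pos: [0.6428, -0.2281, 0.1862]
orientation: [[0.766, 0.092, 0.636], [0.071, -0.996, 0.058], [0.638, 0.001, -0.77]]
force: [-16.1, -1.1, 3.7]
gripper_width: 0.025
grip_force: 50.5
```

Run:
```python
from h import *
d=arm.get_image("side");angles("side",d);i=d["image"][60:240,220:400]
e=arm.get_image("top");angles("top",e);j=e["image"][110:260,370:520]
w=arm.get_image("wrist")["image"]
cv2.imwrite("pics/b1.png",np.vstack([np.hstack([cv2.resize(i,(300,300)),cv2.resize(j,(300,300))]),cv2.resize(w[:,:],(600,300))]))
```

```text
side Y 238 lean pct5/50/95 [0.061 0.15  0.241] y [-0.0081  0.0134] r [0.0928 0.1432]
side B 57 lean pct5/50/95 [-0.071  0.01   0.107] y [0.0062 0.0147] r [0.0908 0.1137]
side flag 84 lean pct5/50/95 [0.784 0.815 0.852] y [0.0328 0.0537] r [0.0547 0.0864]
top Y 156 lean pct5/50/95 [0.057 0.147 0.227] y [-0.0126  0.0093] r [0.1194 0.1415]
top B 14 lean pct5/50/95 [-0.074 -0.044 -0.017] y [-0.0098 -0.0035] r [0.1367 0.1402]
top flag 78 lean pct5/50/95 [0.787 0.812 0.846] y [0.0345 0.053 ] r [0.0595 0.0857]
```

View pics/b1.png

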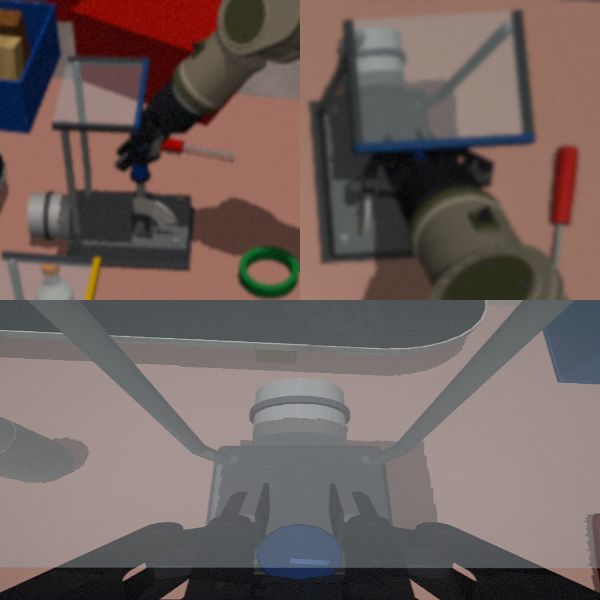

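The side crop shows the blue lever standing about upright at (140,180). The top and wrist views show the pads slipping past the grip's middle. I'll open, back off and measure.

Request:
{"api": "apply_moves", "payload": {
  "targets": [0,0,0,0,0,0,0,0,0,0,0,0,0,0,0,0,0,0,0,0,0,0,0,0,0,0,0,0,0,0,0,0,0,0,0,0],
  "hand": 1
}}

```text
t: 5.07
tool_pos: [0.6455, -0.2272, 0.1879]
orientation: [[0.763, 0.093, 0.639], [0.072, -0.996, 0.058], [0.642, 0.002, -0.767]]
force: [-0.4, -0.6, 0.3]
gripper_width: 0.0854
grip_force: 0.0
```

Request:
{"api": "apply_moves", "payload": {
  "targets": [0,0,-0.3,0,0,0,0,0,-0.6,0,0,0,0,0,-1,0,0,0,0,0,-1,0,0,0,0,0,-1,0,0,0]
}}

```text
t: 5.48
tool_pos: [0.5813, -0.2342, 0.2671]
orientation: [[0.761, 0.091, 0.642], [0.072, -0.996, 0.055], [0.644, 0.005, -0.765]]
force: [0.4, -0.4, -0.8]
gripper_width: 0.0851
grip_force: 0.0
```

```bash
cat >> h.py <<'E'
def wrist():
    s=arm.state();d=arm.get_image("wrist");R=np.array(s["orientation"]);T=d["tool_from_camera"]
    d["rotation"]=R@T[:3,:3];d["xyz"]=R@T[:3,3]+s["tool_pos"];return d
E
python3 - <<'E'
from h import *
angles("side");angles("top");d=wrist();angles("wrist",d);cv2.imwrite("pics/w2.png",d["image"])
E
```

```text
side Y 237 lean pct5/50/95 [0.06  0.149 0.238] y [-0.0067  0.0136] r [0.091  0.1431]
side B 161 lean pct5/50/95 [-0.06   0.018  0.099] y [-0.007   0.0146] r [0.091  0.1416]
side flag 87 lean pct5/50/95 [0.782 0.813 0.861] y [0.0339 0.0531] r [0.0536 0.0864]
top Y 154 lean pct5/50/95 [0.06  0.147 0.227] y [-0.0124  0.0094] r [0.12   0.1417]
top B 126 lean pct5/50/95 [-0.061  0.015  0.089] y [-0.0101  0.0114] r [0.1323 0.1409]
top flag 80 lean pct5/50/95 [0.781 0.81  0.861] y [0.034  0.0535] r [0.0586 0.0847]
wrist B 2581 lean pct5/50/95 [-0.074  0.023  0.105] y [-0.0118  0.0093] r [0.1043 0.1422]
```

Run:
```python
from h import *
R=toolR("B",.7)
for x in(-.06,-.044):
  p=U["B"][0]+Rz(U["B"][1])@np.array([x,0,.122]);print(x,rel(p,R))
print(loc(arm.state()["tool_pos"],"B"))
```

```text
-0.06 [-6.661e-01 -5.000e-03  5.037e-01 -4.000e-04  6.000e-04  6.000e-04]
-0.044 [-5.433e-01 -4.300e-03  6.063e-01 -4.000e-04  6.000e-04  6.000e-04]
[-0.04117433 -0.00037045  0.20335867]
```

Request:
{"api": "apply_moves", "payload": {
  "targets": [0,0,0,0,0,0,-0.3,0,0,0,0,0,-0.6,0,0,0,0,0,-0.6,0,0,0,0,0,-0.6,0,0,0,0,0,-0.6,0,0,0,0,0],
  "hand": -1
}}

```text
t: 6.13
tool_pos: [0.5363, -0.2372, 0.2259]
orientation: [[0.763, 0.093, 0.639], [0.072, -0.996, 0.059], [0.642, 0.001, -0.767]]
force: [1.1, 0.2, 0.8]
gripper_width: 0.0124
grip_force: 0.0
```

Run:
```python
from h import *
R=toolR("B",.7)
for x in(-.06,-.044):
  p=U["B"][0]+Rz(U["B"][1])@np.array([x,0,.122]);print(x,rel(p,R))
```

```text
-0.06 [-7.730e-02 -9.300e-03  5.074e-01 -3.000e-04  5.000e-04  6.000e-04]
-0.044 [ 4.540e-02 -8.700e-03  6.101e-01 -3.000e-04  5.000e-04  6.000e-04]
```

Request:
{"api": "apply_moves", "payload": {
  "targets": [-0.08,0,0.25,0,0,0,-0.08,0,0.5,0,0,0,0,0,0.57,0,0,0,0.045,0,0.61,0,0,0,0.045,0,0.61,0,0,0]
}}

```text
t: 6.55
tool_pos: [0.5801, -0.2328, 0.1829]
orientation: [[0.762, 0.094, 0.64], [0.073, -0.996, 0.059], [0.643, 0.002, -0.766]]
force: [0.0, -1.1, 1.5]
gripper_width: 0.0001
grip_force: 0.0
```

Request:
{"api": "apply_moves", "payload": {
  "targets": [0.04,0,0.032,0,0,0,0.07,0,0.058,0,0,0,0.07,0,0.058,0,0,0]
}}

```text
t: 6.8
tool_pos: [0.5879, -0.2328, 0.183]
orientation: [[0.763, 0.092, 0.64], [0.072, -0.996, 0.058], [0.643, 0.002, -0.766]]
force: [0.1, 0.1, 0.4]
gripper_width: 0.0
grip_force: 0.0
```

Request:
{"api": "apply_moves", "payload": {
  "targets": [0.02,0,0.016,0,0,0,0.04,0,0.032,0,0,0,0.04,0,0.032,0,0,0]
}}

```text
t: 7.05
tool_pos: [0.5911, -0.2329, 0.1822]
orientation: [[0.764, 0.092, 0.638], [0.071, -0.996, 0.058], [0.641, 0.001, -0.768]]
force: [-19.0, 2.0, 12.2]
gripper_width: -0.0001
grip_force: 9.3
```

Request:
{"api": "apply_moves", "payload": {
  "targets": [0.02,0,0.016,0,0,0,0.04,0,0.032,0,0,0,0.04,0,0.032,0,0,0]
}}

```text
t: 7.3
tool_pos: [0.5925, -0.2331, 0.1816]
orientation: [[0.767, 0.092, 0.635], [0.07, -0.996, 0.059], [0.637, -0.001, -0.771]]
force: [-68.2, 8.7, 41.9]
gripper_width: 0.0002
grip_force: 33.8
```

Firm stop reached. Backing off and heading for the yellow lever.

Request:
{"api": "apply_moves", "payload": {
  "targets": [-0.1,0,-0.08,0,0,0,-0.2,0,-0.16,0,0,0,-0.3,0,-0.6,0,0,0,-0.3,0,-1,0,0,0,-0.3,0,-1,0,0,0,-0.3,0,-1,0,0,0]
}}

```text
t: 7.8
tool_pos: [0.5101, -0.2413, 0.2425]
orientation: [[0.761, 0.09, 0.642], [0.072, -0.996, 0.054], [0.644, 0.005, -0.765]]
force: [0.5, 0.0, 0.1]
gripper_width: -0.0002
grip_force: 0.0
```

Request:
{"api": "apply_moves", "payload": {
  "targets": [0,-0.3,-1,0,0,0,0,-0.6,-1,0,0,0,0,-1,-1,0,0,0,0,-1,-1,0,0,0,0,-1,-1,0,0,0],
  "hand": 0.5
}}

```text
t: 8.22
tool_pos: [0.4372, -0.1423, 0.3177]
orientation: [[0.762, 0.096, 0.64], [0.077, -0.995, 0.058], [0.643, 0.004, -0.766]]
force: [1.0, -0.8, 0.9]
gripper_width: 0.0605
grip_force: 0.0
```

Run:
```python
from h import *
angles("side");angles("top")
print(rel(*plan("Y",.122,.147,.7,.15)))
```

```text
side Y 239 lean pct5/50/95 [0.06 0.15 0.24] y [-0.0077  0.0133] r [0.0921 0.1426]
side B 159 lean pct5/50/95 [-0.06   0.025  0.102] y [-0.0064  0.0141] r [0.0935 0.1418]
side flag 88 lean pct5/50/95 [0.773 0.816 0.875] y [0.0341 0.053 ] r [0.0571 0.0865]
top Y 155 lean pct5/50/95 [0.059 0.146 0.227] y [-0.0125  0.0093] r [0.122 0.141]
top B 124 lean pct5/50/95 [-0.058  0.014  0.087] y [-0.0098  0.0113] r [0.1321 0.1417]
top flag 78 lean pct5/50/95 [0.785 0.808 0.845] y [0.035 0.053] r [0.0604 0.085 ]
[ 5.8020e-01 -3.2998e+00  7.1490e-01 -4.4000e-03  4.0000e-04  6.0000e-03]
```

Request:
{"api": "apply_moves", "payload": {
  "targets": [0,-0.4,0,0,0,0,0,-0.8,0,0,0,0,0,-1,0,0,0,0,0,-1,0,0,0,0]
}}

```text
t: 8.65
tool_pos: [0.4497, -0.0806, 0.3047]
orientation: [[0.773, 0.095, 0.628], [0.067, -0.995, 0.068], [0.631, -0.01, -0.775]]
force: [-0.6, -1.0, -0.1]
gripper_width: 0.0637
grip_force: 0.0
```

Request:
{"api": "apply_moves", "payload": {
  "targets": [0,-0.4,0,0,0,0,0,-0.8,0,0,0,0,0,-1,0,0,0,0,0,-1,0,-0.004,0,0.006,0,-1,0,-0.004,0,0.006]
}}

```text
t: 9.07
tool_pos: [0.4653, 0.0194, 0.2907]
orientation: [[0.785, 0.051, 0.617], [0.027, -0.999, 0.047], [0.619, -0.02, -0.785]]
force: [0.1, -0.6, -0.2]
gripper_width: 0.0642
grip_force: 0.0
```

Run:
```python
from h import *
print(rel(*plan("Y",.122,.147,.7,.12)))
```

```text
[ 3.4690e-01 -1.6992e+00  5.1990e-01 -2.9000e-03  5.2000e-03 -1.6000e-03]
```

Run:
```python
from h import *
print(np.round(arm.state()["joint_positions"],2), rel(*plan("Y",.122,.147,.7,.15)))
```

```text
[-0.15 -0.49 -0.03  2.29  0.08  0.68 -1.75] [ 3.3700e-01 -1.7045e+00  2.2010e-01 -2.9000e-03  5.2000e-03 -1.6000e-03]
```

Request:
{"api": "apply_moves", "payload": {
  "targets": [0.1,-0.4,0.05,0,0,0,0.2,-0.8,0.1,0,0,0,0.2,-1,0.1,0,0,0,0.2,-1,0.1,0,0,0]
}}

```text
t: 9.4
tool_pos: [0.4818, 0.1246, 0.2977]
orientation: [[0.785, 0.058, 0.617], [0.033, -0.998, 0.052], [0.619, -0.021, -0.785]]
force: [-0.1, -0.3, 0.7]
gripper_width: 0.0646
grip_force: 0.0
```

Run:
```python
from h import *
print(np.round(arm.state()["joint_positions"],2), rel(*plan("Y",.122,.147,.7,.12)))
```

```text
[-0.1  -0.39 -0.32  2.21  0.15  0.68 -2.04] [ 0.1493 -0.6528  0.4266 -0.0037  0.0053 -0.0007]
```

Request:
{"api": "apply_moves", "payload": {
  "targets": [0.15,-0.35,0.2,0,0,0,0.15,-0.65,0.43,-0.004,0.005,0,0.15,-0.65,0.43,-0.004,0.005,0,0.15,-0.65,0.43,-0.004,0.005,0]
}}

```text
t: 9.73
tool_pos: [0.5163, 0.1885, 0.2726]
orientation: [[0.767, 0.039, 0.64], [0.029, -0.999, 0.025], [0.641, -0.001, -0.768]]
force: [-0.5, -0.7, -0.1]
gripper_width: 0.0641
grip_force: 0.0
```

Run:
```python
from h import *
print(np.round(arm.state()["joint_positions"],2), rel(*plan("Y",.122,.147,.7,0)))
d=wrist();angles("wrist",d);angles("top");cv2.imwrite("pics/w3.png",d["image"])
```

```text
[-0.01 -0.22 -0.56  2.14  0.39  0.62 -2.38] [ 1.7800e-02 -4.4700e-02  1.1819e+00  7.0000e-04  7.0000e-04 -1.1000e-03]
wrist Y 2114 lean pct5/50/95 [0.071 0.168 0.252] y [-0.0111  0.0103] r [0.103  0.1421]
wrist flag 820 lean pct5/50/95 [0.762 0.784 0.834] y [0.0338 0.0529] r [0.0586 0.0856]
top Y 156 lean pct5/50/95 [0.059 0.147 0.23 ] y [-0.0128  0.0093] r [0.1209 0.1413]
top B 127 lean pct5/50/95 [-0.061  0.015  0.09 ] y [-0.0094  0.0112] r [0.1326 0.1413]
top flag 79 lean pct5/50/95 [0.784 0.814 0.851] y [0.0343 0.053 ] r [0.0599 0.0848]
```

View pics/w3.png

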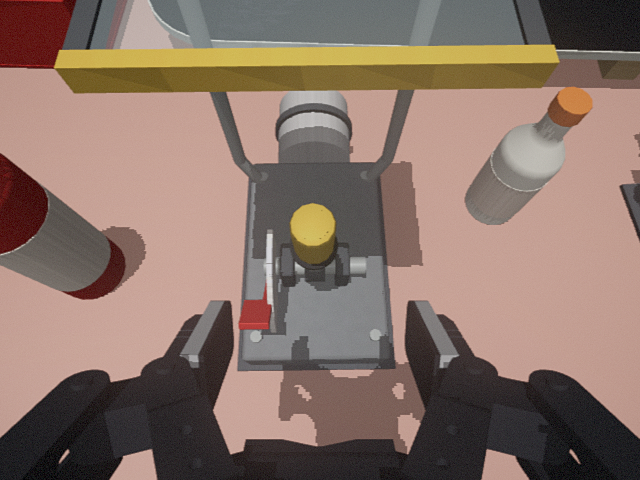

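Wrist view: the yellow grip top is at (313,225), centred and clear ahead. The flag tab is at (255,314), left of and below the approach.

Request:
{"api": "apply_moves", "payload": {
  "targets": [0.02,-0.04,0.3,0,0,0,0.02,-0.04,0.6,0,0,0,0.02,-0.04,0.9,0,0,0,0.02,-0.04,1,0,0,0]
}}

```text
t: 10.17
tool_pos: [0.5811, 0.1814, 0.2053]
orientation: [[0.773, 0.034, 0.634], [0.026, -0.999, 0.022], [0.634, -0.0, -0.773]]
force: [-0.4, -2.8, -0.0]
gripper_width: 0.0639
grip_force: 0.0
```

Request:
{"api": "apply_moves", "payload": {
  "targets": [0,0,0.18,0,0,0,0,0,0.18,0,0,0]
}}

```text
t: 10.33
tool_pos: [0.5881, 0.1838, 0.2012]
orientation: [[0.772, 0.039, 0.634], [0.026, -0.999, 0.029], [0.635, -0.006, -0.773]]
force: [0.2, 0.2, -0.6]
gripper_width: 0.0644
grip_force: 0.0
```

Request:
{"api": "apply_moves", "payload": {
  "targets": [0,0,0,0,0,0,0,0,0,0,0,0,0,0,0,0,0,0,0,0,0,0,0,0,0,0,0,0,0,0,0,0,0,0,0,0],
  "hand": -1,
  "newtons": 60
}}

```text
t: 10.83
tool_pos: [0.5859, 0.1942, 0.2038]
orientation: [[0.769, 0.054, 0.637], [0.033, -0.998, 0.044], [0.638, -0.013, -0.77]]
force: [-1.3, 20.4, -3.5]
gripper_width: 0.0254
grip_force: 59.1
```

```bash
cat > g.py <<'E'
import sys
from h import *
s=arm.state();g=loc(np.array(s["tool_pos"])+.003*np.array(s["orientation"])[:,2],"Y");lean=np.arctan2(-g[0],g[2]);r=np.hypot(g[0],g[2]);print(s["t"],g.round(4),r,lean,s["gripper_width"],np.round(s["joint_positions"],2))
for a,t in eval(sys.argv[1]): print(a,rel(*plan("Y",r,a,t,0,g[1])))
E
python3 g.py "[(.25,.73),(.35,.76),(.45,.79),(.55,.82),(.65,.86),(.75,.9)]"
```

```text
10.8333 [-0.0253 -0.0015  0.1414] 0.14368269920236854 0.17667394160206745 0.025429912060759875 [-0.3   0.02 -0.25  2.11  0.69  0.49 -2.6 ]
0.25 [-0.0946 -0.0009 -0.0485 -0.0023  0.006  -0.0005]
0.35 [-0.2282 -0.0013 -0.1034 -0.0023  0.0108 -0.0005]
0.45 [-0.3666 -0.0015 -0.1447 -0.0023  0.0155 -0.0006]
0.55 [-0.5085 -0.0015 -0.1721 -0.0023  0.0203 -0.0006]
0.65 [-6.527e-01 -1.300e-03 -1.852e-01 -2.300e-03  2.670e-02 -6.000e-04]
0.75 [-7.975e-01 -9.000e-04 -1.839e-01 -2.300e-03  3.300e-02 -7.000e-04]
```

Joint 7 hit its limit (-2.6), so I'll release, back away and take the half-turned grasp instead.

Request:
{"api": "apply_moves", "payload": {
  "targets": [0,0,0,0,0,0,0,0,0,0,0,0,0,0,0,0,0,0,0,0,0,0,0,0],
  "hand": 0.5
}}

```text
t: 11.17
tool_pos: [0.5871, 0.1864, 0.2026]
orientation: [[0.771, 0.042, 0.635], [0.028, -0.999, 0.032], [0.636, -0.007, -0.771]]
force: [-0.2, -0.1, 0.4]
gripper_width: 0.0642
grip_force: 0.0
```

Request:
{"api": "apply_moves", "payload": {
  "targets": [0,0,-0.3,0,0,0,0,0,-0.6,0,0,0,0,0,-0.9,0,0,0,-0.2,0,-1,0,0,0,-0.4,0,-1,0,0,0,-0.4,0,-1,0,0,0]
}}

```text
t: 11.67
tool_pos: [0.4902, 0.1822, 0.2526]
orientation: [[0.772, 0.043, 0.635], [0.03, -0.999, 0.032], [0.635, -0.006, -0.772]]
force: [0.3, -0.1, -1.8]
gripper_width: 0.0643
grip_force: 0.0
```

Run:
```python
from h import *
s=arm.state();print(s["tool_pos"],np.round(s["joint_positions"],2));angles("side");angles("top")
```

```text
[0.49020791 0.18219438 0.25256841] [-0.33 -0.26 -0.3   2.23  0.5   0.63 -2.5 ]
side Y 242 lean pct5/50/95 [0.061 0.149 0.24 ] y [-0.0072  0.013 ] r [0.0906 0.1423]
side B 161 lean pct5/50/95 [-0.056  0.021  0.102] y [-0.007   0.0155] r [0.0937 0.1412]
side flag 92 lean pct5/50/95 [0.768 0.81  0.857] y [0.0336 0.0546] r [0.0528 0.0861]
top Y 157 lean pct5/50/95 [0.055 0.146 0.224] y [-0.0127  0.0094] r [0.1202 0.142 ]
top B 128 lean pct5/50/95 [-0.06   0.014  0.088] y [-0.01    0.0115] r [0.1324 0.1416]
top flag 78 lean pct5/50/95 [0.788 0.813 0.862] y [0.0341 0.0531] r [0.06   0.0845]
```

Request:
{"api": "apply_moves", "payload": {
  "targets": [0,0,0,0,0,0.1,0,0,0,0,0,0.1,0,0,0,0,0,0.1]
}}

```text
t: 12.02
tool_pos: [0.4924, 0.1836, 0.2566]
orientation: [[0.761, -0.128, 0.636], [-0.196, -0.98, 0.038], [0.619, -0.154, -0.771]]
force: [-0.2, 1.1, 0.1]
gripper_width: 0.0642
grip_force: 0.0
```

```bash
python3 -c "
from h import *
s=arm.state();print(np.round(s['joint_positions'],2))"
```

```text
[-0.02 -0.28 -0.56  2.21  0.35  0.59 -2.59]
```

Request:
{"api": "apply_moves", "payload": {
  "targets": [0,0,0,0,0,-0.17,0,0,0,0,0,-0.17,0,0,0,0,0,-0.17,0,0,0,0,0,-0.17,0,0,0,0,0,-0.17,0,0,0,0,0,-0.17,0,0,0,0,0,-0.17,0,0,0,0,0,-0.17]
}}

```text
t: 12.68
tool_pos: [0.4927, 0.1826, 0.2565]
orientation: [[0.516, 0.574, 0.636], [0.723, -0.69, 0.036], [0.46, 0.441, -0.771]]
force: [-0.2, 1.2, 0.0]
gripper_width: 0.0641
grip_force: 0.0
```

Request:
{"api": "apply_moves", "payload": {
  "targets": [0,0,0,0,0,-0.17,0,0,0,0,0,-0.17,0,0,0,0,0,-0.17,0,0,0,0,0,-0.17,0,0,0,0,0,-0.17,0,0,0,0,0,-0.17,0,0,0,0,0,-0.17,0,0,0,0,0,-0.17]
}}

```text
t: 13.35
tool_pos: [0.4927, 0.1826, 0.2565]
orientation: [[-0.204, 0.744, 0.636], [0.971, 0.236, 0.036], [-0.123, 0.625, -0.771]]
force: [1.0, -1.5, -0.2]
gripper_width: 0.0638
grip_force: 0.0
```

```bash
sed -i 's/^def plan/H={"B":np.eye(3),"Y":np.diag([-1.,-1,1])}\ndef plan/; s/R=toolR(u,tilt);p=/R=toolR(u,tilt)@H[u];p=/' h.py; python3 -c "
from h import *
s=arm.state();print(s['tool_pos'],np.round(s['joint_positions'],2));print(rel(*plan('Y',.12,.147,.7,.1)))"
```

```text
[0.49268603 0.18258116 0.25645491] [-0.39 -0.26 -0.25  2.22  0.51  0.64 -0.72]
[ 2.600e-02  3.025e-01  2.279e-01 -2.000e-04 -1.900e-03 -2.179e-01]
```

Request:
{"api": "apply_moves", "payload": {
  "targets": [0,0,0,0,0,-0.218,0,0,0,0,0,-0.218,0,0,0,0,0,-0.218,0,0,0,0,0,-0.218,0,0,0,0,0,-0.218,0,0,0,0,0,-0.218,0,0,0,0,0,-0.218,0,0,0,0,0,-0.218]
}}

```text
t: 14.02
tool_pos: [0.4927, 0.1825, 0.2564]
orientation: [[-0.736, 0.23, 0.636], [0.326, 0.945, 0.036], [-0.593, 0.234, -0.771]]
force: [0.2, 0.8, -0.4]
gripper_width: 0.0637
grip_force: 0.0
```

```bash
python3 -c "
from h import *
s=arm.state();print(s['tool_pos'],np.round(s['joint_positions'],2));print(rel(*plan('Y',.12,.147,.7,.1)))"
```

```text
[0.49270265 0.18252598 0.25644961] [-0.54 -0.27 -0.11  2.23  0.57  0.66  0.23]
[-0.2402  0.1859  0.2278  0.0006 -0.0016 -0.0587]
```

Request:
{"api": "apply_moves", "payload": {
  "targets": [-0.24,0.186,0.1,0,0,-0.059,-0.24,0.186,0.228,0,0,-0.059,-0.24,0.186,0.228,0,-0.002,-0.059,-0.24,0.186,0.228,0,-0.002,-0.059,-0.24,0.186,0.228,0,-0.002,-0.059]
}}

```text
t: 14.43
tool_pos: [0.5287, 0.193, 0.257]
orientation: [[-0.763, -0.044, 0.645], [-0.028, 0.999, 0.034], [-0.646, 0.007, -0.763]]
force: [-0.7, 0.0, 0.3]
gripper_width: 0.064
grip_force: 0.0
```

```bash
python3 -c "
from h import *
s=arm.state();print(s['tool_pos'],np.round(s['joint_positions'],2));print(rel(*plan('Y',.12,.147,.7,.0)))"
```

```text
[0.52867641 0.19304056 0.257031  ] [-0.58 -0.18 -0.06  2.17  0.62  0.64  0.57]
[-4.200e-03 -3.500e-03  9.997e-01  6.000e-04  4.000e-04 -1.200e-03]
```

Request:
{"api": "apply_moves", "payload": {
  "targets": [0,0,0.3,0,0,0,0,0,0.6,0,0,0,0,0,0.85,0,0,0,0,0,0.98,0,0,0,0,0,0.98,0,0,0]
}}

```text
t: 14.85
tool_pos: [0.592, 0.1955, 0.1798]
orientation: [[-0.764, -0.042, 0.643], [-0.028, 0.999, 0.032], [-0.644, 0.006, -0.765]]
force: [0.2, -0.0, -0.4]
gripper_width: 0.0642
grip_force: 0.0
```

Request:
{"api": "apply_moves", "payload": {
  "targets": [0,0,0,0,0,0,0,0,0,0,0,0,0,0,0,0,0,0,0,0,0,0,0,0,0,0,0,0,0,0,0,0,0,0,0,0],
  "hand": -1,
  "newtons": 60
}}

```text
t: 15.35
tool_pos: [0.5919, 0.1954, 0.1842]
orientation: [[-0.761, -0.044, 0.647], [-0.03, 0.999, 0.033], [-0.648, 0.005, -0.761]]
force: [-1.9, -5.5, 4.5]
gripper_width: 0.027
grip_force: 58.7
```

```bash
python3 g.py "[(.25,.73),(.35,.76),(.45,.79),(.55,.82),(.65,.86),(.75,.9)]"
```

```text
15.35 [-0.0192 -0.0006  0.1219] 0.12344653162600447 0.15590808192712813 0.02697601408282092 [-0.53  0.05 -0.02  2.13  0.8   0.45  0.42]
0.25 [ 0.1025 -0.0004 -0.0559  0.0004 -0.0039 -0.0009]
0.35 [ 0.2168 -0.0009 -0.1045  0.0003 -0.0087 -0.0009]
0.45 [ 3.354e-01 -1.500e-03 -1.415e-01  3.000e-04 -1.350e-02 -9.000e-04]
0.55 [ 4.571e-01 -2.100e-03 -1.666e-01  3.000e-04 -1.830e-02 -9.000e-04]
0.65 [ 5.810e-01 -2.800e-03 -1.794e-01  3.000e-04 -2.460e-02 -9.000e-04]
0.75 [ 7.056e-01 -3.500e-03 -1.799e-01  3.000e-04 -3.100e-02 -9.000e-04]
```

Request:
{"api": "apply_moves", "payload": {
  "targets": [0.1,0,-0.06,0,-0.004,0,0.22,0,-0.11,0,-0.009,0,0.34,0,-0.15,0,-0.014,0,0.46,0,-0.175,0,-0.018,0,0.58,0,-0.19,0,-0.025,0,0.7,0,-0.19,0,-0.031,0,0.7,0,-0.19,0,-0.031,0]
}}

```text
t: 15.93
tool_pos: [0.5245, 0.192, 0.1507]
orientation: [[-0.621, -0.044, 0.783], [-0.022, 0.999, 0.038], [-0.784, 0.006, -0.621]]
force: [-0.1, -7.0, 0.9]
gripper_width: 0.0257
grip_force: 62.4
```

```bash
python3 g.py "[(.85,.92)]"
python3 - <<'E'
from h import *
angles("side");angles("top")
E
```

```text
15.9333 [-0.0863 -0.0008  0.0889] 0.12389722266535715 0.7707285642621245 0.0256764560001349 [-0.6  -0.02 -0.12  2.41  1.61  0.51 -0.52]
0.85 [ 0.0984 -0.0006 -0.0089  0.0002 -0.0031 -0.0011]
side Y 249 lean pct5/50/95 [0.56  0.634 0.743] y [-0.0116  0.0125] r [0.0891 0.142 ]
side B 162 lean pct5/50/95 [-0.059  0.024  0.102] y [-0.0062  0.0142] r [0.0912 0.1416]
side flag 84 lean pct5/50/95 [0.779 0.81  0.856] y [0.0335 0.0531] r [0.0584 0.086 ]
top Y 251 lean pct5/50/95 [0.549 0.614 0.752] y [-0.0124  0.0103] r [0.089  0.1405]
top B 126 lean pct5/50/95 [-0.061  0.013  0.09 ] y [-0.01    0.0111] r [0.1328 0.1415]
top flag 79 lean pct5/50/95 [0.781 0.812 0.842] y [0.0348 0.0526] r [0.0592 0.0855]
```

```bash
cat >> h.py <<'E'
from scipy.optimize import least_squares
def fit(n,d=None):
    d=d or arm.get_image(n);P=cloud(d);h=cv2.cvtColor(d["image"],cv2.COLOR_BGR2HSV);L=loc(P,"Y");r=np.hypot(L[...,0],L[...,2]);ok=d["range_z"]>0
    m=(cv2.inRange(h,(20,130,50),(32,255,255))>0)&ok&(abs(L[...,1])<.03)&(r>.085)&(r<.136);q=L[m]
    f=lambda p,off:np.hypot(q[:,1]-p[1],q[:,0]*np.cos(p[0])+q[:,2]*np.sin(p[0])-off)-.014
    a=least_squares(lambda p:f(p,0),[.75,0],loss="soft_l1",f_scale=.001).x
    b=least_squares(lambda p:f(p,p[2]),[.75,0,0],loss="soft_l1",f_scale=.001).x
    m=(cv2.inRange(h,(0,130,40),(6,255,255))>0)&ok&(L[...,1]>.034)&(L[...,1]<.054)&(r>.056)&(r<.083);w=L[m]
    g=lambda p,off:w[:,0]*np.cos(p)+w[:,2]*np.sin(p)-off
    c=least_squares(lambda p:g(p[0],.003),[.8],loss="soft_l1",f_scale=.001).x
    e=least_squares(lambda p:g(p[0],p[1]),[.8,.003],loss="soft_l1",f_scale=.001).x
    print(n,len(q),len(w),"lever axle-fixed",a[0].round(3),"free",b.round(4),"| flag fixed",c.round(3),"free",e.round(4))
E
python3 g.py "[(.85,.8),(.91,.75)]"
python3 - <<'E'
from h import *
fit("side");fit("top")
E
```

```text
16.0333 [-0.0852 -0.0008  0.0899] 0.12388974505372549 0.7585818764054805 0.025986079098617613 [-0.6  -0.02 -0.12  2.4   1.6   0.51 -0.5 ]
0.85 [ 1.098e-01 -6.000e-04 -1.050e-02  1.000e-04  1.570e-02 -1.000e-03]
0.91 [ 0.1826 -0.0011 -0.0117  0.0002  0.0237 -0.0009]
side 159 58 lever axle-fixed 0.687 free [ 6.878e-01 -1.800e-03  1.000e-04] | flag fixed [0.851] free [0.8258 0.0012]
top 149 61 lever axle-fixed 0.684 free [ 6.834e-01  6.000e-04 -1.000e-04] | flag fixed [0.847] free [0.8829 0.0056]
```

Request:
{"api": "apply_moves", "payload": {
  "targets": [0.06,0,-0.004,0,0.01,0,0.12,0,-0.008,0,0.018,0,0.18,0,-0.01,0,0.024,0,0.18,0,-0.01,0,0.024,0,0.18,0,-0.01,0,0.024,0]
}}

```text
t: 16.55
tool_pos: [0.5141, 0.1934, 0.1391]
orientation: [[-0.732, -0.046, 0.68], [-0.029, 0.999, 0.036], [-0.681, 0.007, -0.732]]
force: [-0.9, 0.0, 0.2]
gripper_width: 0.0001
grip_force: 0.2
```

```bash
python3 g.py "[(.95,.75)]"
python3 - <<'E'
from h import *
fit("side");fit("top")
E
```

```text
16.55 [-0.0969  0.001   0.0769] 0.12373833520894108 0.8998263545239374 0.00013605511487550356 [-0.59 -0.03 -0.09  2.35  1.18  0.44 -0.07]
0.95 [ 0.0611 -0.0002  0.0108  0.0007 -0.0001 -0.0008]
side 182 58 lever axle-fixed 0.705 free [ 0.6872 -0.0018 -0.002 ] | flag fixed [0.85] free [0.8278 0.0015]
top 163 60 lever axle-fixed 0.705 free [7.07e-01 3.00e-04 2.00e-04] | flag fixed [0.848] free [0.8742 0.0049]
```

Request:
{"api": "apply_moves", "payload": {
  "targets": [0.08,0,-0.2,0,0,0,0.08,0,-0.5,0,0,0,0.08,0,-0.7,0,0,0,0.08,0,-0.7,0,0,0]
}}

```text
t: 16.98
tool_pos: [0.4598, 0.1919, 0.1873]
orientation: [[-0.73, -0.049, 0.682], [-0.031, 0.999, 0.039], [-0.683, 0.008, -0.73]]
force: [1.0, 1.4, 1.7]
gripper_width: 0.0001
grip_force: 0.0
```

Request:
{"api": "apply_moves", "payload": {
  "targets": [0,0,0,0,0,0,0,0,0,0,0,0,0,0,0,0,0,0,0,0,0,0,0,0],
  "hand": 0.4
}}

```text
t: 17.32
tool_pos: [0.4607, 0.1902, 0.1831]
orientation: [[-0.734, -0.047, 0.678], [-0.031, 0.999, 0.035], [-0.679, 0.004, -0.734]]
force: [-0.2, 0.2, 1.2]
gripper_width: 0.048
grip_force: 0.0
```

Run:
```python
from h import *
s=arm.state();print(s["tool_pos"],np.round(s["joint_positions"],2))
fit("side");fit("top")
for b in(.06,0):print(rel(*plan("Y",.118,.69,.7,b)))
```

```text
[0.46066941 0.19019476 0.18311422] [-0.62 -0.23 -0.15  2.4   0.91  0.56  0.15]
side 188 61 lever axle-fixed 0.705 free [ 7.026e-01 -2.000e-03 -2.000e-04] | flag fixed [0.85] free [0.8845 0.0054]
top 160 59 lever axle-fixed 0.703 free [7.129e-01 4.000e-04 1.100e-03] | flag fixed [0.855] free [0.8697 0.004 ]
[-0.3789 -0.0034  0.1331  0.0005  0.0073 -0.0005]
[-3.513e-01 -5.300e-03  7.325e-01  5.000e-04  7.300e-03 -5.000e-04]
```

Request:
{"api": "apply_moves", "payload": {
  "targets": [-0.38,0,0,0,0.007,0,-0.38,0,0.13,0,0.007,0,-0.37,0,0.4,0,0.007,0,-0.35,0,0.65,0,0.007,0,-0.35,0,0.73,0,0.007,0,-0.35,0,0.73,0,0.007,0]
}}

```text
t: 17.92
tool_pos: [0.5359, 0.1932, 0.1516]
orientation: [[-0.764, -0.046, 0.643], [-0.033, 0.999, 0.032], [-0.644, 0.003, -0.765]]
force: [-0.3, 0.4, 0.8]
gripper_width: 0.0599
grip_force: 0.0
```

Request:
{"api": "apply_moves", "payload": {
  "targets": [0,0,0,0,0,0,0,0,0,0,0,0,0,0,0,0,0,0,0,0,0,0,0,0,0,0,0,0,0,0],
  "hand": -1,
  "newtons": 70
}}

```text
t: 18.33
tool_pos: [0.5356, 0.1924, 0.1551]
orientation: [[-0.762, -0.044, 0.646], [-0.031, 0.999, 0.031], [-0.647, 0.004, -0.762]]
force: [-5.2, -8.0, 5.6]
gripper_width: 0.0265
grip_force: 68.0
```

```bash
python3 g.py "[(.75,.7),(.8,.7),(.85,.7)]"
python3 - <<'E'
from h import *
fit("side");fit("top")
E
```

```text
18.3333 [-0.0756 -0.0009  0.0929] 0.11972131860254105 0.6831455833203927 0.02648251430968046 [-0.58 -0.02 -0.04  2.27  0.95  0.45  0.21]
0.75 [ 0.0799 -0.0004  0.001   0.0002  0.0006 -0.0008]
0.8 [ 0.1396 -0.0007  0.0053  0.0002  0.0006 -0.0008]
0.85 [ 0.199  -0.001   0.0125  0.0002  0.0006 -0.0008]
side 116 52 lever axle-fixed 0.699 free [ 0.7153 -0.0021  0.0019] | flag fixed [0.852] free [0.8609 0.0036]
top 147 58 lever axle-fixed 0.702 free [7.044e-01 2.000e-04 3.000e-04] | flag fixed [0.847] free [0.8546 0.0035]
```

Gripped well. Pull about 0.15 rad.

Request:
{"api": "apply_moves", "payload": {
  "targets": [0.04,0,-0.02,0,0,0,0.08,0,-0.03,0,0,0,0.12,0,-0.03,0,0,0,0.16,0,-0.025,0,0,0,0.2,0,-0.02,0,0,0,0.2,0,-0.02,0,0,0]
}}

```text
t: 18.93
tool_pos: [0.5191, 0.1916, 0.1431]
orientation: [[-0.762, -0.045, 0.646], [-0.032, 0.999, 0.031], [-0.647, 0.003, -0.762]]
force: [6.7, -6.0, -4.6]
gripper_width: 0.0262
grip_force: 76.0
```

```bash
python3 g.py "[(.85,.7)]"
python3 - <<'E'
from h import *
fit("side");fit("top")
E
```

```text
18.9333 [-0.0921 -0.001   0.0808] 0.12246965014375706 0.8506672186079379 0.02623573223842712 [-0.59 -0.03 -0.06  2.31  1.01  0.45  0.12]
0.85 [-0.0009  0.     -0.0001  0.0002  0.0006 -0.0006]
side 157 55 lever axle-fixed 0.842 free [ 0.8646 -0.0019  0.0025] | flag fixed [0.848] free [0.8779 0.0051]
top 175 59 lever axle-fixed 0.844 free [8.459e-01 3.000e-04 2.000e-04] | flag fixed [0.852] free [0.823  0.0009]
```

Request:
{"api": "apply_moves", "payload": {
  "targets": [0,0,0,0,0,0,0,0,0,0,0,0,0,0,0,0,0,0,0,0,0,0,0,0],
  "hand": 0
}}

```text
t: 19.37
tool_pos: [0.5192, 0.194, 0.1435]
orientation: [[-0.762, -0.048, 0.646], [-0.032, 0.999, 0.035], [-0.647, 0.006, -0.762]]
force: [-0.8, -0.6, -0.5]
gripper_width: 0.0429
grip_force: 0.0
```

Request:
{"api": "apply_moves", "payload": {
  "targets": [0,0,-0.3,0,0,0,0,0,-0.5,0,0,0,-0.1,0,-0.7,0,0,0,-0.4,0,-0.7,0,0,0,-0.6,0,-0.7,0,0,0,-0.6,0,-0.7,0,0,0]
}}

```text
t: 19.87
tool_pos: [0.5225, 0.1939, 0.2393]
orientation: [[-0.759, -0.047, 0.65], [-0.03, 0.999, 0.037], [-0.651, 0.009, -0.759]]
force: [0.1, -0.4, -0.1]
gripper_width: 0.0425
grip_force: 0.0
```

Run:
```python
from h import *
s=arm.state();print(s["tool_pos"],np.round(s["joint_positions"],2))
fit("side");fit("top");fit("side");fit("top");d=wrist();fit("wrist",d)
a=arm.get_image("side")["image"];cv2.imwrite("pics/e.png",np.hstack([cv2.resize(a[90:370,190:390],(400,560))[:,:,:],cv2.resize(d["image"],(400,300))[:300].repeat(1,0) if 0 else cv2.copyMakeBorder(cv2.resize(d["image"],(400,300)),0,260,0,0,0)]))
```

```text
[0.52245599 0.19394162 0.23929979] [-0.64 -0.18 -0.01  2.21  0.68  0.61  0.49]
side 202 55 lever axle-fixed 0.841 free [ 0.8303 -0.0021 -0.0012] | flag fixed [0.85] free [0.8615 0.0038]
top 67 58 lever axle-fixed 0.844 free [8.459e-01 1.000e-04 2.000e-04] | flag fixed [0.852] free [0.8416 0.0023]
side 202 58 lever axle-fixed 0.839 free [ 0.8198 -0.0017 -0.0022] | flag fixed [0.849] free [0.8519 0.0032]
top 87 61 lever axle-fixed 0.843 free [ 8.505e-01 -1.000e-04  8.000e-04] | flag fixed [0.851] free [0.8774 0.0048]
wrist 35 20 lever axle-fixed 0.827 free [ 0.8978 -0.0013  0.0093] | flag fixed [0.825] free [0.8311 0.0035]
```

View pics/e.png

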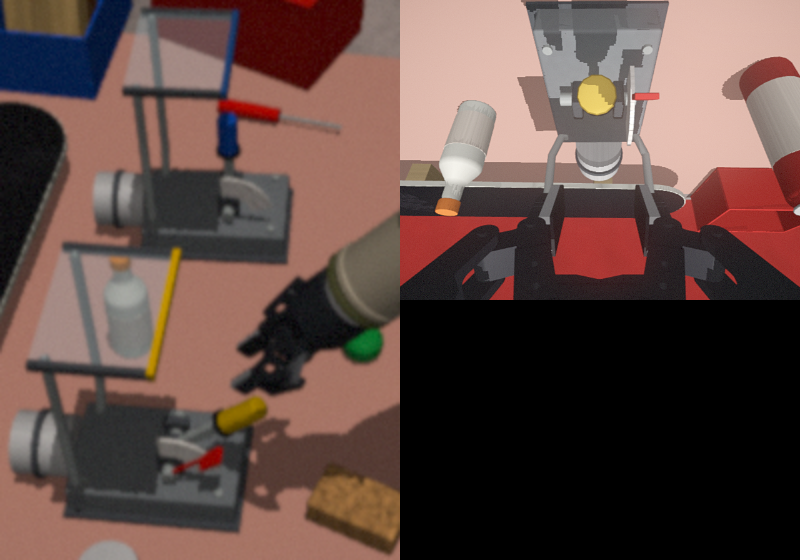

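The side crop shows the blue lever upright at (228,135), and the yellow lever and red flag parallel. The wrist view along the lever shows the grip (597,95) and the flag (647,96) on the same row, so they are aligned within about 0.01 rad with nothing touching. Handing in.

```bash
python3 -c "
from h import *
print(arm.finish_job())"
```

```text
the job is handed in; nothing more can be done
None
```

The job is handed in, no verdict came back: the blue lever was pushed firmly against its upright stop, then the yellow lever was pulled down to about 0.01 rad of the flag by camera; the flag measured unmoved, and by what I saw no guard or bystander was touched.

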